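# Draw the battery out of the covered charger and lay it in its cradle

## Robot

A 7-joint arm with a two-finger parallel gripper is mounted at the origin on the work surface. World frame = base frame: x ahead of the robot, y to its left, z up, the work surface at z = 0. Lengths are in m, angles in rad, forces in N, time in s.
With the tool pointing down it reaches from about 0.4 to 0.75 m from the base axis. Payload 19.5 kg.
Tool frame: the origin (TCP) lies midway between the tips of the shut fingers; the grasp point (between the pads) lies 19 mm behind it; z points along the fingers, y is the direction in which the jaws open and shut (so a half turn about z gives the same grasp; the last joint's range is limited). The gripper opens to 85 mm and grips with 20 to 120 N. Pads are 22 mm wide; open, the fingers measure 114 mm over their backs; the gripper's body (76 mm by 85 mm) begins 54 mm behind the grasp point. The pads swing forward as they close: fully open they stand 13 mm farther back than shut.
Start: joints at [-1.212, 0.707, -0.028, 1.485, 0.022, 0.951, -0.075], TCP at [0.224, 0.529, 0.231] pointing down, gripper open.
Joint ranges: [-2.71, 2.71], [-0.32, 2.16], [-1.57, 1.52], [0, 2.45], [-1.46, 4.6], [0, 2.02], [-2.83, 2.83]. Speed limits (rad/s): [1.89, 1.89, 2.57, 2.57, 3.01, 3.01, 3.01].

## Interface

Orientations are given as a unit quaternion [x, y, z, w].
In Python, from bench import manip, cams gives the robot as it stands.
- The arm moves only by the tool arm_command, never from a script. Its argument "plan" is one flat list of numbers, 5 for each row, row after row: the shift along the tool's x, y, z in cm, then the turn about the tool's z in rad, then the finger opening in cm, from 0 to 8.54. A call has 1 to 10 rows; each row shifts and turns the commanded pose from where the row before left it, along the tool's axes as they then stand; what a row does not reach is not made up. A row lasts 1/12 s, in which the tool goes at most 41.7 mm and 7.16 degrees, less where a joint would pass 70% of its speed; a pose out of reach is approached as far as the arm can. A call with a gripper value outside its range is refused whole. The fingers move at their own pace and stop on an object; "grip_force" is the grip in N (left out, the last holds). Time passes only in rows, so rows that do not move let the fingers close. It gives the time, the measured TCP pose, the force and the opening at its end, in the units of the state.
- manip.observe(): the state, without advancing time (a new reading comes with each control period).
- cams.get_image(name): name is "scene" or "top" or "wrist"; returns (picture, depth): 384x512x3 uint8, red, green, blue; 384x512 float32, m along the optical axis (not along the pixel's ray), 0 where there is no reading.
- cams.get_calibration(name): a dict with "vfov" (degrees; the focal length in pixels is half the picture's height over the tangent of half this angle, whatever the lens; pixels are square), "cx", "cy" (the principal point, pixels), "position" and "orientation" of the camera in the world. Camera axes: x right, y down, z forward; pixel columns grow to the right and rows downward; lengths in m; the calibration is good to about 2 mm. A picture is of the moment at which its call begins: read the wrist's pose just before it. get_calibration takes no time and is no camera call; for the wrist camera it gives the pose at the moment of the call.
- manip.sign_off(): hands the job in, once; it reports no verdict.
The state is a dict: "t": time; "q": joint angles; "qd": joint speeds; "effort": joint torques, N m; "position": TCP position; "tcp_rot": TCP orientation; "contact_force": force on the tool from outside, world axes, zero at the start; "wrist_torque": the same for the moment, N m; "grip_width": finger opening in m.
Only numpy, scipy, OpenCV 4.12 (cv2) and the standard library are available. Lean on these libraries where they do the work, as an engineer would, in place of code of your own. Each camera call takes 0.05 s, during which the arm holds its last target.

## Task

The charged battery is boxed in by its charger and comes out only through the opening at the tab end: feel how high the steel frame in the opening is set, lift the tab end over its sill without jamming it under its lintel, draw the battery out without wrenching it against the charger, lay it flat on the bench and let go. Then take it again by its body and lay it in the wooden cradle, tab between the two cheeks, flat on the cradle's floor, and let go. Leave the other things on the bench where they are.

Things in the scene. Friction and masses are not known exactly. Their poses are not given: they have to be found in the camera images.
- charger: Grey charging bay bolted to the bench: box 154 (x) x 74 (y) x 76 mm (z), a trim on top up to 81 mm; closed on top, back and sides, open only on its own -x end. Origin: centre of its underside; z up. Inside: floor 6 mm and ceiling 71 mm above the bench, 66 mm wide between 4 mm walls, back wall's inner face x = +73 mm. No catch: only the keeper frame at the mouth and friction hold the battery.
- charger_mouth (a point): Fixed point on the opening's outer plane: x = -77 mm, y = 0 in the charger's frame, 37.5 mm above the bench. A rigid steel keeper frame (x = -77 to -71 mm) is clamped in the opening, its height set by hand and not given: sill top 10 to 25 mm above the bench (4 to 19 over the bay's floor), lintel always 44.5 mm above the sill's top, 66 mm wide. It does not yield: feel for it.
- pack: Black battery, 0.4 to 0.65 kg: a block 130 (x) x 56 (y) x 40 mm (z) with a flat upright pull tab on its -x end. Origin: centre of the block's underside (tab not counted); z up. Centre of mass about 3 mm towards the tab. At the start the block lies on the bay's floor behind the keeper frame, its x axis within 0.03 rad of the charger's, the tab sticking out of the opening by 42 to 52 mm.
- pack_tab (a point): Point on the battery's tab, mid-thickness and mid-height, 13 mm from its free end (x = -112, y = 0, z = 30 mm in the battery's frame). The tab is a blade 12 mm thick (y), from x = -65 to -125 mm, 20 to 40 mm above the battery's underside (its top is level with the block's top), so at the start it passes between the keeper frame's sill and lintel.
- cradle: Dark hardwood cradle fixed to the bench. Origin: on the bench under the middle of the battery block's seat; z up. It takes the battery with x axes parallel and the same way (tab to the cradle's -x). Base 5 mm thick, x = -138 to +72 mm, 82 mm wide. The seat, 139 mm long, lies between an end wall (inner face x = +69 mm, 18 mm above the bench) and two cheeks (from x = -70 mm).
- cradle_seat (a point): Where the battery's origin belongs: centre of the seat's floor, 5 mm above the bench over the cradle's origin. Four low corner blocks (|x| = 41 to 69 mm, inner faces at |y| = 32 mm, outer at 40 mm, tops 15 mm above the bench) guide the block's sides; between them the sides are open for fingers.
- cradle_slot (a point): Middle of the floor of the tab's slot (x = -101 mm in the cradle's frame, 5 mm above the bench). The slot is 18 mm wide between two cheeks, each x = -132 to -70 mm, |y| = 9 to 33 mm, top 46 mm above the bench: with the battery seated they leave no room for fingers at the tab.
- panel: Bystander: mid-brown wooden sample panel, 85 (x) x 160 (y) x 22 mm, with two routed rings, loose on the bench. Origin: centre of its underside. It and the cradle swap places.
- mallet: Bystander: black-handled mallet 260 mm long lying on the bench. Its origin lies on the bench beneath it.
- chisel: Bystander: yellow-handled hand tool 200 mm long lying on the bench. Its origin lies on the bench beneath it.
- glue: Bystander: white glue bottle, 60 mm across and 150 mm high, standing. Origin: centre of its underside.
Things that resemble listed ones, but are neither listed nor needed, are in the scene too. Leave any green or turquoise look-alike of the cradle alone.

How it is judged:
On the way:
1. the battery is out of the charger, lies flat on the bench and is let go (height (world z) of pack below 0.0025 m and angle between pack's own z axis and vertical below 0.04 rad and horizontal distance between pack and charger above 0.1 m and contact force between the fingers and pack below 0.1 N and linear speed of pack below 0.02 m/s and angular speed of pack below 0.2 rad/s), for 0.2 s.
At the end, for the whole second after the job is handed in: The battery lies at rest in the cradle: its origin within 8 mm horizontally and 2.5 mm in height of the seat's centre, its x axis within 0.08 rad of the cradle's with the tab in the slot between the cheeks, tilted less than 0.04 rad (horizontal distance between pack and cradle_seat below 0.008 m and z of pack in the frame of cradle_seat between -0.0025 and 0.0025 m and x of pack_tab in the frame of cradle_seat below -0.1 m and angle between the x axis of pack and the x axis of cradle, either way round below 0.08 rad and angle between pack's own z axis and vertical below 0.04 rad and linear speed of pack below 0.02 m/s and angular speed of pack below 0.2 rad/s); the robot touches nothing.
It fails at once if the battery is wrenched against the charger with more than 35 N (contact force between pack and charger above 35 N).
It fails at once if the panel is moved by more than 25 mm (distance of panel from where it was at the start of the episode above 0.025 m).
It fails at once if the mallet is moved by more than 25 mm (distance of mallet from where it was at the start of the episode above 0.025 m).
It fails at once if the chisel is moved by more than 25 mm (distance of chisel from where it was at the start of the episode above 0.025 m).
It fails at once if the glue is moved by more than 25 mm (distance of glue from where it was at the start of the episode above 0.025 m).
It also fails if it takes over 69 s, if anything falls off the work surface, if the arm or the gripper's body presses on something with over 40 N, if the wrist force passes 120 N, or if a joint passes its speed limit or range.

## Working session

There is one attempt and no reset: what is moved stays moved. The work goes in short steps, Python scripts to look and compute and a tool call to move; the robot and the scene stay as the last step left them, time stands still between calls to the robot, and variables do not carry over. Pictures are saved under pics/ and viewed, and the job is handed in when it is done.

Besides the shell and the picture viewer there is one more tool, called by a JSON object that holds its "name" and its "arguments". arm_command: Moves the arm, as the interface text tells. Its arguments: {"type":"object","properties":{"plan":{"type":"array"},"grip_force":{"type":"number"}},"required":["plan"]}

```bash
mkdir -p pics; ls; cat > h.py <<'E'
import numpy as np,cv2
from scipy.spatial.transform import Rotation as R
from bench import manip,cams
def save(n,im): cv2.imwrite(n,cv2.cvtColor(im,cv2.COLOR_RGB2BGR))
def K(c,shape=(384,512)): 
    return 192/np.tan(np.radians(c['vfov'])/2)
def pts(c,u,v,d):
    f=K(c); u=np.asarray(u,float);v=np.asarray(v,float)
    p=np.stack([(u-c['cx'])/f*d,(v-c['cy'])/f*d,d*np.ones_like(u)],-1)
    return p@R.from_quat(c['orientation']).as_matrix().T+np.array(c['position'])
def plane(c,u,v,z):
    f=K(c);u=np.asarray(u,float);v=np.asarray(v,float)
    r=np.stack([(u-c['cx'])/f,(v-c['cy'])/f,np.ones_like(u)],-1)@R.from_quat(c['orientation']).as_matrix().T
    p=np.array(c['position']); s=(z-p[2])/r[...,2]
    return p+r*s[...,None]
E
python3 - <<'E'
from h import *
print(manip.observe())
for n in ['scene','top','wrist']:
    c=cams.get_calibration(n); print(n,c)
    im,d=cams.get_image(n); save(f'pics/{n}0.png',im); np.save(f'{n}0.npy',d); np.save(f'{n}0im.npy',im)
E
```

```text
pics
{'t': 0.0, 'q': array([-1.21171544,  0.70707048, -0.02760821,  1.48502629,  0.02201832,
        0.95095205, -0.07551149]), 'qd': array([ 0.00233783,  0.00015939, -0.00038366, -0.00013067,  0.00041763,
       -0.00370597,  0.00060209]), 'effort': array([-4.74994376e-04, -8.83209229e+01,  1.23457007e+00, -2.36174923e+01,
        1.68962020e-02,  6.35336386e-03, -6.93146421e-05]), 'position': array([0.2242261 , 0.52916158, 0.23083981]), 'tcp_rot': array([ 1.99055334e-01,  9.79988082e-01, -5.70311585e-04, -8.48252814e-05]), 'contact_force': array([ 0.02130802, -0.1112133 , -0.60874297]), 'wrist_torque': array([ 0.06483383, -0.02284216, -0.02990176]), 'grip_width': 0.08531708560444447}
scene {'vfov': 51.401162207441594, 'cx': 259.9205952144088, 'cy': 196.34434256936925, 'position': array([1.50310837, 0.04156153, 0.71604702]), 'orientation': array([ 0.55901068,  0.67795074, -0.36474607, -0.30797753])}
top {'vfov': 53.580118487738034, 'cx': 260.4705693329459, 'cy': 189.8610302942869, 'position': array([ 0.19210057, -0.14250065,  1.43869571]), 'orientation': array([-0.68374435,  0.72009703, -0.08440953,  0.08263753])}
wrist {'vfov': 65.46697405784849, 'cx': 253.9773109310264, 'cy': 197.13435264032148, 'position': array([0.15109351, 0.56034542, 0.37359825]), 'orientation': array([0.82312781, 0.54547314, 0.08700284, 0.13172004])}
```

View pics/scene0.png

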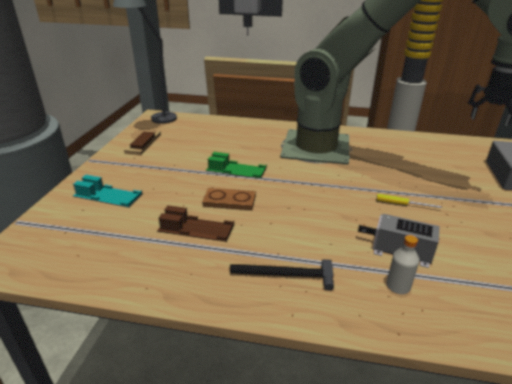

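View pics/top0.png

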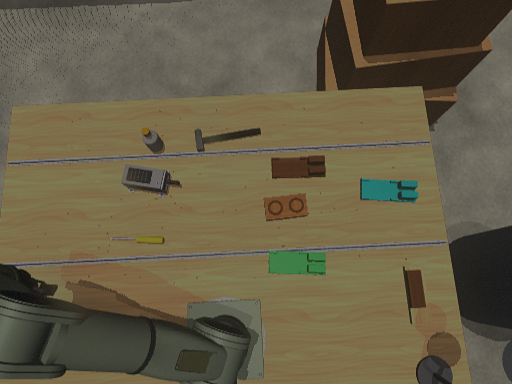

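View pics/wrist0.png

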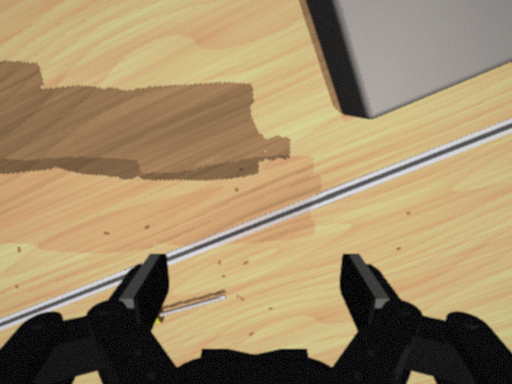

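The top view shows the charger at (147,178) with its tab at (175,183). Candidates for the cradle:
- dark brown at (298,167), which is the one described
- mid-brown panel with rings at (286,207)
- green look-alike at (297,263)
- turquoise look-alike at (389,190)
- dark thing at (415,290)

Next is a close crop and a measurement.

```bash
python3 - <<'E'
from h import *
im=np.load('top0im.npy');d=np.load('top0.npy');c=cams.get_calibration('top')
a=cv2.resize(im[145:215,105:205],(700,490),interpolation=cv2.INTER_CUBIC)
b=cv2.resize(im[145:190,260:340],(700,394),interpolation=cv2.INTER_CUBIC)
save('pics/cropA.png',a);save('pics/cropB.png',b)
for n,(u,v) in dict(charger=(147,178),tab=(175,183),cradle=(285,167),cheek=(318,162),panel=(286,207),glue=(150,138),mallet=(199,139),chis=(150,240)).items():
    print(n,pts(c,u,v,d[v,u]).round(4))
print(cams.get_calibration('scene')['position'], K(c))
E
```

```text
charger [0.5877 0.2641 0.0773]
tab [0.5729 0.1682 0.0411]
cradle [ 0.6252 -0.2562  0.0052]
cheek [ 0.6299 -0.3827  0.034 ]
panel [ 0.4616 -0.248   0.0238]
glue [0.7318 0.2458 0.1111]
mallet [0.7502 0.0763 0.0304]
chis [0.3629 0.2633 0.0282]
[1.50310837 0.04156153 0.71604702] 380.25931475177896
```

View pics/cropA.png

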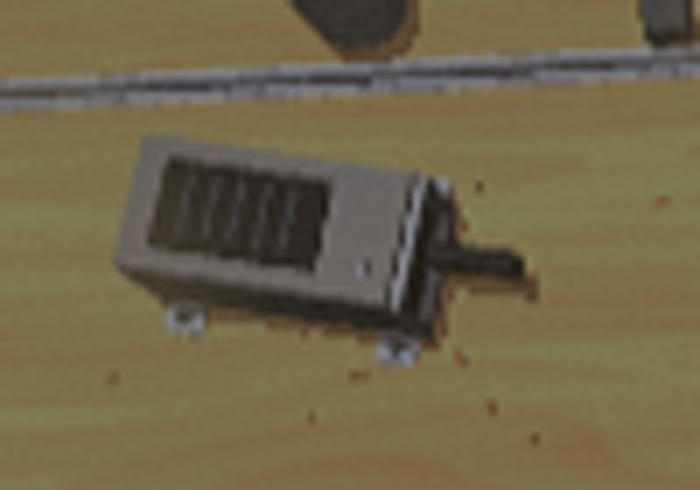

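View pics/cropB.png

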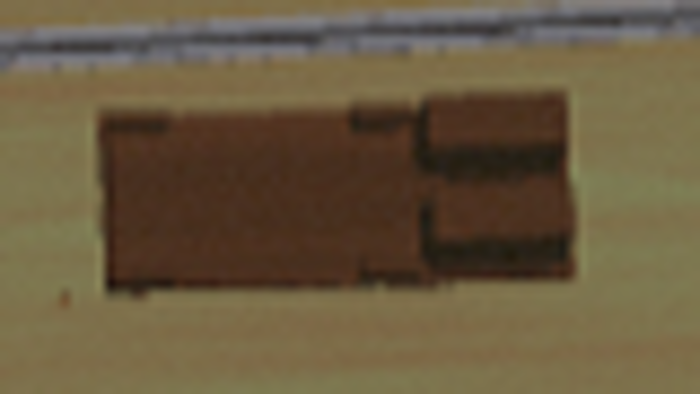

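```bash
python3 - <<'E'
from h import *
c=cams.get_calibration('top')
A=lambda x,y:(105+x/7-.4,145+y/7-.4)
q=[A(148,135),A(118,265),A(392,312),A(424,178)]
p=np.array([plane(c,u,v,0.076) for u,v in q]);print(p.round(4))
print('sizes',[np.linalg.norm(p[i]-p[(i+1)%4]).round(4) for i in range(4)])
ce=p.mean(0); ax=((p[0]+p[1])-(p[2]+p[3]))/2; print('centre',ce,'ang',np.arctan2(ax[1],ax[0]))
a=ax[:2]/np.linalg.norm(ax[:2])
print('tab end',plane(c,*A(522,262),0.046))
print('mouth from c',ce[:2]-a*.077)
B=lambda x,y:(260+x*80/700-.45,145+y*45/394-.45)
for nm,xy,z in [('bUL',(100,110),.015),('bLL',(107,292),.015),('cUR',(567,92),.046),('cUL',(428,97),.046),('cLR',(574,245),.046),('cLL',(432,240),.046)]:
    print(nm,plane(c,*B(*xy),z).round(4))
# wrist frame camera rel. tcp
s=manip.observe();w=cams.get_calibration('wrist');Rt=R.from_quat(s['tcp_rot'])
print(Rt.as_matrix().round(3)); print('cam in tool',Rt.inv().apply(w['position']-s['position']).round(4),(Rt.inv()*R.from_quat(w['orientation'])).as_matrix().round(3))
E
```

```text
[[0.6473 0.3453 0.076 ]
 [0.5759 0.3589 0.076 ]
 [0.5426 0.2136 0.076 ]
 [0.6155 0.1972 0.076 ]]
sizes [np.float64(0.0727), np.float64(0.1491), np.float64(0.0747), np.float64(0.1515)]
centre [0.59531182 0.27876415 0.076     ] ang 1.3525579031399686
tab end [0.57455466 0.15133    0.046     ]
mouth from c [0.57864053 0.20359056]
bUL [ 0.6656 -0.2031  0.015 ]
bLL [ 0.5809 -0.2013  0.015 ]
cUR [ 0.6528 -0.4075  0.046 ]
cUL [ 0.6537 -0.3462  0.046 ]
cLR [ 0.5829 -0.4042  0.046 ]
cLL [ 0.5884 -0.3427  0.046 ]
[[-0.921  0.39  -0.   ]
 [ 0.39   0.921 -0.001]
 [-0.    -0.001 -1.   ]]
cam in tool [ 0.0795 -0.     -0.1427] [[ 0.    -0.95  -0.312]
 [ 1.     0.     0.001]
 [-0.001 -0.312  0.95 ]]
```

```bash
cat >> h.py <<'E'
def yaw(q): m=R.from_quat(q).as_matrix(); return np.arctan2(m[1,0],m[0,0])
def go(target,yw,n,start=None,y0=None,grip=8.5):
    """prints rows moving straight to target with shift/turn in tool axes"""
    s=manip.observe(); p=np.array(s['position'] if start is None else start); y=yaw(s['tcp_rot']) if y0 is None else y0
    dy=(yw-y+np.pi)%(2*np.pi)-np.pi
    st=(np.array(target)-p)/n; t=-dy/n; out=[]
    for i in range(n):
        yi=y+dy/n*i
        ex=np.array([np.cos(yi),np.sin(yi)]); ey=np.array([np.sin(yi),-np.cos(yi)])
        out.append([round(100*st[:2]@ex,2),round(100*st[:2]@ey,2),round(-100*st[2],2),round(t,3),grip])
    for i in range(0,n,10): print([x for r in out[i:i+10] for x in r])
def st(): 
    s=manip.observe(); print('t',round(s['t'],2),'p',s['position'].round(4),'yaw',round(yaw(s['tcp_rot']),4),'F',s['contact_force'].round(2),'T',s['wrist_torque'].round(3),'g',round(s['grip_width'],4)); return s
E
python3 -c "
from h import *
st(); go([.5775,.164,.16],1.3526,16)"
```

```text
t 0.15 p [0.2243 0.5292 0.2309] yaw 2.7408 F [-0.85 -0.09  0.81] T [0.003 0.005 0.026] g 0.0851
[np.float64(-2.92), np.float64(-1.24), np.float64(0.44), np.float64(0.087), 8.5, np.float64(-3.02), np.float64(-0.98), np.float64(0.44), np.float64(0.087), 8.5, np.float64(-3.09), np.float64(-0.72), np.float64(0.44), np.float64(0.087), 8.5, np.float64(-3.14), np.float64(-0.45), np.float64(0.44), np.float64(0.087), 8.5, np.float64(-3.17), np.float64(-0.17), np.float64(0.44), np.float64(0.087), 8.5, np.float64(-3.17), np.float64(0.1), np.float64(0.44), np.float64(0.087), 8.5, np.float64(-3.15), np.float64(0.38), np.float64(0.44), np.float64(0.087), 8.5, np.float64(-3.11), np.float64(0.65), np.float64(0.44), np.float64(0.087), 8.5, np.float64(-3.04), np.float64(0.92), np.float64(0.44), np.float64(0.087), 8.5, np.float64(-2.95), np.float64(1.18), np.float64(0.44), np.float64(0.087), 8.5]
[np.float64(-2.84), np.float64(1.43), np.float64(0.44), np.float64(0.087), 8.5, np.float64(-2.7), np.float64(1.67), np.float64(0.44), np.float64(0.087), 8.5, np.float64(-2.55), np.float64(1.9), np.float64(0.44), np.float64(0.087), 8.5, np.float64(-2.37), np.float64(2.11), np.float64(0.44), np.float64(0.087), 8.5, np.float64(-2.18), np.float64(2.31), np.float64(0.44), np.float64(0.087), 8.5, np.float64(-1.97), np.float64(2.49), np.float64(0.44), np.float64(0.087), 8.5]
```

{"name": "arm_command", "arguments": {"plan": [-2.92,-1.24,0.3,0.087,8.5,-3.02,-0.98,0.3,0.087,8.5,-3.09,-0.72,0.3,0.087,8.5,-3.14,-0.45,0.4,0.087,8.5,-3.17,-0.17,0.4,0.087,8.5,-3.17,0.1,0.4,0.087,8.5,-3.15,0.38,0.5,0.087,8.5,-3.11,0.65,0.5,0.087,8.5,-3.04,0.92,0.5,0.087,8.5,-2.95,1.18,0.5,0.087,8.5]}}

```text
t: 0.98
position: [0.4456, 0.2997, 0.19]
tcp_rot: [0.595, 0.804, -0.0, -0.0]
contact_force: [1.0, 1.0, 0.7]
grip_width: 0.0848
```

{"name": "arm_command", "arguments": {"plan": [-2.84,1.43,0.5,0.087,8.5,-2.7,1.67,0.5,0.087,8.5,-2.55,1.9,0.5,0.087,8.5,-2.37,2.11,0.5,0.087,8.5,-2.18,2.31,0.5,0.087,8.5,-1.97,2.49,0.5,0.087,8.5,0,0,0,0,8.5,0,0,0,0,8.5]}}

```text
t: 1.65
position: [0.5774, 0.1622, 0.1596]
tcp_rot: [0.782, 0.623, -0.001, 0.0]
contact_force: [-0.7, -0.1, 0.9]
grip_width: 0.0846
```

```bash
python3 - <<'E'
from h import *
st();c=cams.get_calibration('wrist');im,d=cams.get_image('wrist');np.savez('w1.npz',im=im,d=d,pos=c['position'],ori=c['orientation'])
save('pics/w1.png',im)
E
```

```text
t 1.65 p [0.5774 0.1622 0.1596] yaw 1.3463 F [-0.68 -0.15  0.88] T [ 0.066 -0.008  0.03 ] g 0.0846
```

View pics/w1.png

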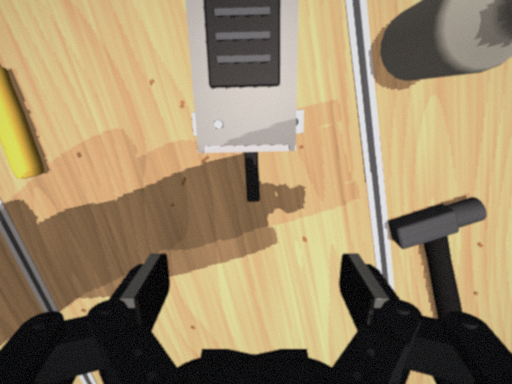

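The wrist view shows the charger with the trim edge at row 150, columns 200–297. The tab is black, columns 247–258, ending at row 200. Next I measure the tab and the trim edge.

```bash
python3 - <<'E'
from h import *
z=np.load('w1.npz');im=z['im'];d=z['d'];c=cams.get_calibration('wrist');c['position']=z['pos'];c['orientation']=z['ori']
m=(im.max(2)<45).astype(np.uint8);m[:150]=0;m[215:]=0;m[:,:235]=0;m[:,275:]=0
for r in range(154,204,4):
    x=np.where(m[r])[0]; 
    if len(x): print(r,x.min(),x.max(), pts(c,(x.min()+x.max())/2,r,np.median(d[r,x])).round(4), plane(c,(x.min()+x.max())/2,r,.046).round(4))
x=np.where(m.any(1))[0];print('end row',x.max(), plane(c,252,x.max()+.5,.046))
for u,v in [(200,150),(297,150),(193,0),(299,0),(196,149),(297,147)]:print(u,v,plane(c,u,v,.076).round(4),pts(c,u,v,d[v,u]).round(4))
save('pics/w1c.png',cv2.resize(im[130:215,185:310],(750,510),interpolation=cv2.INTER_CUBIC))
E
```

```text
154 245 245 [0.5781 0.1979 0.0463] [0.5781 0.1979 0.046 ]
158 246 251 [0.5803 0.194  0.0471] [0.5803 0.1938 0.046 ]
162 246 256 [0.5816 0.19   0.0465] [0.5816 0.1899 0.046 ]
166 246 256 [0.5808 0.1866 0.0467] [0.5808 0.1865 0.046 ]
170 246 256 [0.58   0.183  0.0457] [0.58  0.183 0.046]
174 246 257 [0.5796 0.1795 0.0463] [0.5796 0.1794 0.046 ]
178 247 257 [0.5792 0.1758 0.0462] [0.5792 0.1758 0.046 ]
182 247 258 [0.5788 0.1721 0.046 ] [0.5788 0.1721 0.046 ]
186 247 258 [0.578  0.1685 0.0461] [0.578  0.1685 0.046 ]
190 247 258 [0.5771 0.1648 0.0458] [0.5772 0.1649 0.046 ]
194 247 258 [0.5763 0.1613 0.0463] [0.5763 0.1612 0.046 ]
198 248 258 [0.5759 0.1576 0.0465] [0.5759 0.1574 0.046 ]
end row 200 [0.57449173 0.15529712 0.046     ]
200 150 [0.5476 0.2134 0.076 ] [0.5467 0.2129 0.0718]
297 150 [0.6193 0.1971 0.076 ] [6.272e-01 1.826e-01 2.000e-04]
193 0 [0.5704 0.3091 0.076 ] [0.5705 0.3087 0.0772]
299 0 [0.6381 0.2936 0.076 ] [0.6522 0.3114 0.001 ]
196 149 [0.5449 0.2148 0.076 ] [ 5.278e-01  2.063e-01 -1.000e-04]
297 147 [0.6197 0.1993 0.076 ] [6.277e-01 1.856e-01 1.000e-04]
```

View pics/w1c.png

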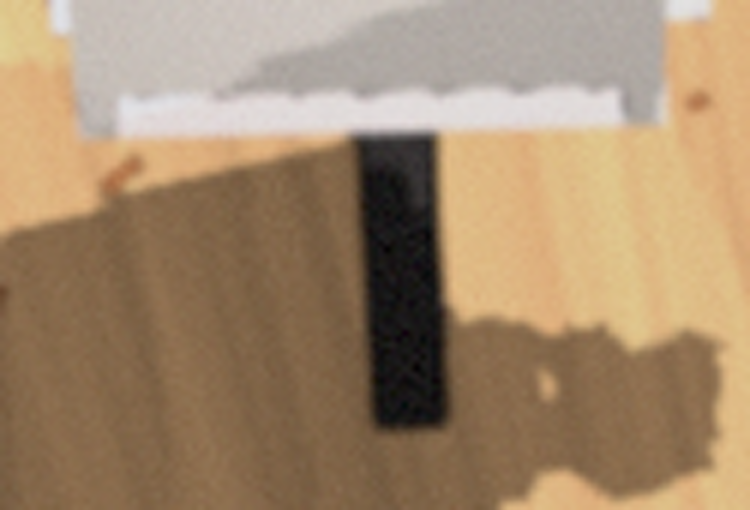

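{"name": "arm_command", "arguments": {"plan": [0.57,-0.12,2.8,-0.034,8.5,0,0,2.9,0,8.5,0,0,2.9,0,8.5,0,0,2.9,0,8.5,0,0,2.86,0,8.5,0,0,0,0,8.5,0,0,0,0,8.5]}}

```text
t: 2.28
position: [0.5763, 0.1702, 0.0167]
tcp_rot: [0.77, 0.638, -0.001, -0.0]
contact_force: [0.6, 0.3, 0.6]
grip_width: 0.085
```

```bash
python3 - <<'E'
from h import *
st();im,d=cams.get_image('wrist');save('pics/w2.png',im)
im,d=cams.get_image('scene');save('pics/s2.png',cv2.resize(im[190:310,320:480],(800,600),interpolation=cv2.INTER_CUBIC))
E
```

```text
t 2.28 p [0.5763 0.1702 0.0167] yaw 1.3842 F [0.63 0.28 0.65] T [-0.004 -0.052  0.018] g 0.085
```

View pics/w2.png

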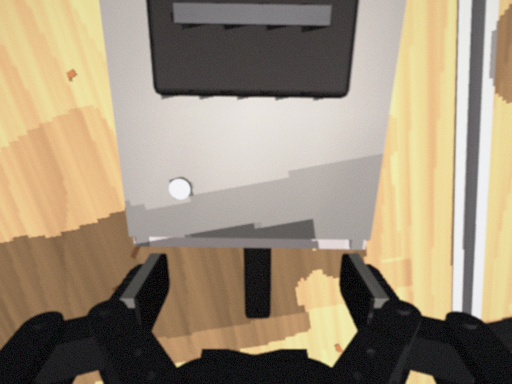

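View pics/s2.png

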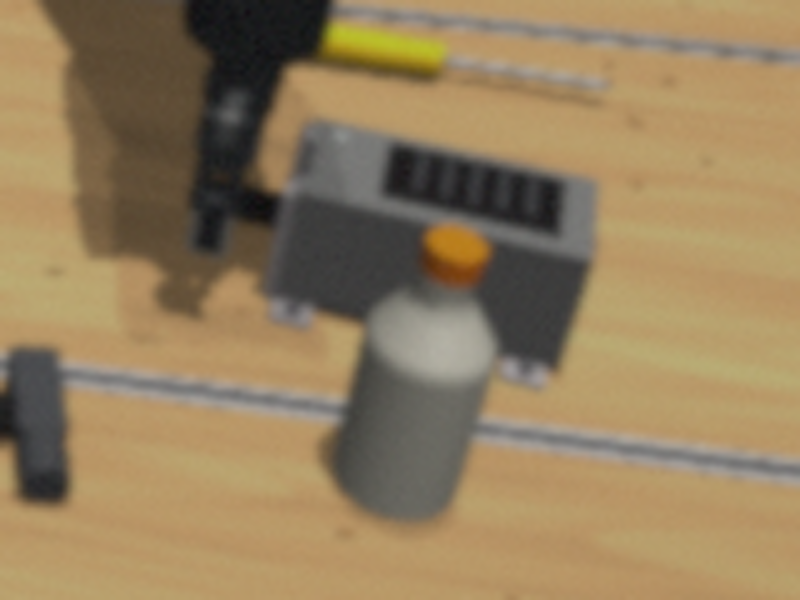

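The tab (columns 244–271, rows 248–318) is centred between the fingers, and the gripper body clears the charger. I close gently, then firmly.

{"name": "arm_command", "arguments": {"plan": [0,0,0,0,4,0,0,0,0,1.5,0,0,0,0,0.8,0,0,0,0,0.8,0,0,0,0,0.8,0,0,0,0,0.8,0,0,0,0,0.8,0,0,0,0,0.8], "grip_force": 25}}

```text
t: 3.05
position: [0.577, 0.1696, 0.0168]
tcp_rot: [0.77, 0.638, -0.0, 0.0]
contact_force: [-2.0, -0.6, 5.1]
grip_width: 0.0117
```

{"name": "arm_command", "arguments": {"plan": [0,0,0,0,0.4,0,0,0,0,0.4,0,0,0,0,0.4], "grip_force": 120}}

```text
t: 3.3
position: [0.577, 0.1695, 0.017]
tcp_rot: [0.77, 0.638, -0.0, 0.0]
contact_force: [-1.8, 0.0, 8.9]
grip_width: 0.0104
```

```bash
python3 -c "
from h import *
st()"
```

```text
t 3.3 p [0.577  0.1695 0.017 ] yaw 1.3828 F [-1.84  0.01  8.89] T [-0.049  0.438  0.148] g 0.0104
```

{"name": "arm_command", "arguments": {"plan": [0,0,-0.1,0,0.4,0,0,-0.1,0,0.4,0,0,-0.1,0,0.4,0,0,0,0,0.4]}}

```text
t: 3.63
position: [0.5769, 0.1693, 0.0196]
tcp_rot: [0.77, 0.638, -0.0, 0.0]
contact_force: [0.5, -0.2, -4.7]
grip_width: 0.01
```

{"name": "arm_command", "arguments": {"plan": [0,0,-0.1,0,0.4,0,0,-0.1,0,0.4,0,0,-0.1,0,0.4,0,0,0,0,0.4]}}

```text
t: 3.97
position: [0.5771, 0.1695, 0.0229]
tcp_rot: [0.77, 0.638, 0.0, 0.0]
contact_force: [-0.7, -0.3, -4.9]
grip_width: 0.0102
```

```bash
python3 -c "
from h import *
st()"
```

```text
t 3.97 p [0.5771 0.1695 0.0229] yaw 1.3827 F [-0.7  -0.34 -4.9 ] T [-0.467  0.122 -0.024] g 0.0102
```

{"name": "arm_command", "arguments": {"plan": [0,0,-0.1,0,0.4,0,0,-0.1,0,0.4,0,0,0,0,0.4]}}

```text
t: 4.22
position: [0.5771, 0.1696, 0.0249]
tcp_rot: [0.77, 0.638, 0.0, 0.0]
contact_force: [-0.5, 0.1, -4.5]
grip_width: 0.01
```

{"name": "arm_command", "arguments": {"plan": [0,0,-0.1,0,0.4,0,0,0,0,0.4]}}

```text
t: 4.38
position: [0.5771, 0.1696, 0.0258]
tcp_rot: [0.77, 0.638, 0.0, 0.0]
contact_force: [-0.7, 0.8, -4.5]
grip_width: 0.0103
```

```bash
python3 - <<'E'
from h import *
st();im,d=cams.get_image('scene');save('pics/s3.png',cv2.resize(im[190:310,320:480],(800,600),interpolation=cv2.INTER_CUBIC))
E
```

```text
t 4.38 p [0.5771 0.1696 0.0258] yaw 1.3828 F [-0.72  0.8  -4.47] T [-0.449  0.084 -0.011] g 0.0103
```

View pics/s3.png

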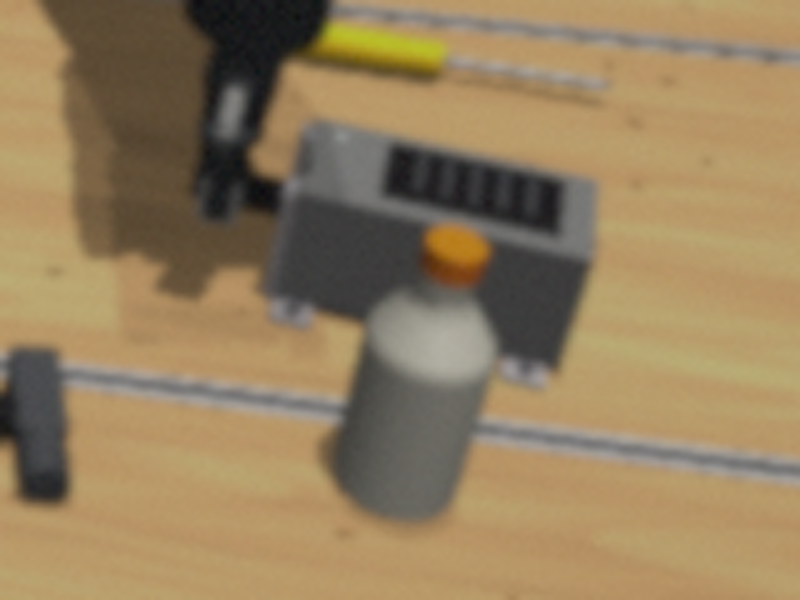

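{"name": "arm_command", "arguments": {"plan": [0,0,-0.1,0,0.4,0,0,0,0,0.4]}}

```text
t: 4.6
position: [0.5771, 0.1695, 0.0268]
tcp_rot: [0.77, 0.638, -0.0, 0.0]
contact_force: [0.6, -0.3, -4.3]
grip_width: 0.0099
```

{"name": "arm_command", "arguments": {"plan": [0,0,-0.1,0,0.4,0,0,0,0,0.4]}}

```text
t: 4.77
position: [0.5771, 0.1695, 0.0278]
tcp_rot: [0.77, 0.638, 0.0, 0.0]
contact_force: [0.5, 0.5, -4.5]
grip_width: 0.0103
```

{"name": "arm_command", "arguments": {"plan": [0,0,-0.1,0,0.4,0,0,0,0,0.4]}}

```text
t: 4.93
position: [0.5769, 0.1695, 0.0285]
tcp_rot: [0.77, 0.638, -0.0, -0.0]
contact_force: [1.6, -0.1, -11.1]
grip_width: 0.0099
```

{"name": "arm_command", "arguments": {"plan": [0,0,-0.1,0,0.4,0,0,0,0,0.4]}}

```text
t: 5.1
position: [0.5768, 0.1694, 0.0291]
tcp_rot: [0.77, 0.638, -0.0, -0.0]
contact_force: [3.7, 1.0, -23.6]
grip_width: 0.0099
```

{"name": "arm_command", "arguments": {"plan": [0,0,0.18,0,0.4,0,0,0.18,0,0.4,0,0,0,0,0.4]}}

```text
t: 5.35
position: [0.5771, 0.1695, 0.0261]
tcp_rot: [0.77, 0.638, 0.0, 0.0]
contact_force: [-0.7, -0.3, -4.7]
grip_width: 0.0099
```

```bash
python3 - <<'E'
from h import *
st();c=cams.get_calibration('wrist');im,d=cams.get_image('wrist');save('pics/w4.png',im[200:384,150:360])
# tab top profile
for r in range(246,330,4):
    x=[k for k in range(247,268) if im[r,k].max()<60]
    if len(x)>5:
        P=pts(c,np.array(x),np.full(len(x),r),d[r,x]); print(r,len(x),np.median(P,0).round(4))
E
```

```text
t 5.35 p [0.5771 0.1695 0.0261] yaw 1.3828 F [-0.66 -0.32 -4.69] T [-0.506  0.09   0.025] g 0.0099
246 21 [0.5827 0.1894 0.0547]
250 21 [0.5823 0.1879 0.055 ]
254 21 [0.5819 0.1856 0.0546]
258 21 [0.5817 0.1842 0.0548]
262 21 [0.5817 0.182  0.0548]
266 21 [0.581  0.18   0.0549]
270 21 [0.5805 0.1783 0.055 ]
274 21 [0.5802 0.1763 0.055 ]
278 21 [0.5798 0.1747 0.0553]
282 21 [0.5794 0.1726 0.0549]
286 21 [0.5791 0.1704 0.055 ]
290 21 [0.5787 0.1684 0.0551]
294 21 [0.5783 0.1665 0.0551]
298 21 [0.578  0.1645 0.0553]
302 21 [0.5776 0.1625 0.0554]
306 21 [0.5771 0.1599 0.0553]
310 21 [0.5767 0.158  0.0554]
314 21 [0.5765 0.1559 0.0552]
```

View pics/w4.png

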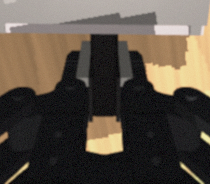

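{"name": "arm_command", "arguments": {"plan": [-0.3,-0.005,-0.006,0,0.4,-0.3,-0.005,-0.006,0,0.4,-0.3,-0.005,-0.006,0,0.4,-0.3,-0.005,-0.006,0,0.4,0,0,0,0,0.4]}}

```text
t: 5.82
position: [0.5746, 0.1568, 0.0265]
tcp_rot: [0.771, 0.637, -0.0, 0.0]
contact_force: [-0.0, -0.6, -4.3]
grip_width: 0.01
```

{"name": "arm_command", "arguments": {"plan": [-0.4,-0.007,-0.008,0,0.4,-0.4,-0.007,-0.008,0,0.4,-0.4,-0.007,-0.008,0,0.4,-0.4,-0.007,-0.008,0,0.4,0,0,0,0,0.4]}}

```text
t: 6.23
position: [0.5713, 0.1409, 0.0267]
tcp_rot: [0.771, 0.637, -0.0, 0.0]
contact_force: [-0.5, -0.1, -4.8]
grip_width: 0.0102
```

```bash
cat >> h.py <<'E'
def prof(name=None):
    c=cams.get_calibration('wrist');im,d=cams.get_image('wrist')
    if name: save(name,im)
    v,u=np.mgrid[150:330,180:330]
    P=pts(c,u,v,d[v,u]); return im,d,P,im[v,u]
E
python3 - <<'E'
from h import *
st();im,d,P,C=prof('pics/w5.png')
for r in range(160,320,8):
    k=slice(247-180,268-180); print(r,np.median(P[r-150,k],0).round(4),np.median(C[r-150,k],0))
E
```

```text
t 6.23 p [0.5713 0.1409 0.0267] yaw 1.3817 F [-0.54 -0.12 -4.79] T [-0.494  0.114  0.035] g 0.0102
160 [0.5837 0.1971 0.0549] [49. 46. 47.]
168 [0.5832 0.1941 0.0552] [49. 46. 46.]
176 [0.5826 0.191  0.0552] [51. 47. 47.]
184 [0.582  0.1878 0.0551] [48. 46. 46.]
192 [0.5813 0.1843 0.0547] [40. 38. 37.]
200 [0.5807 0.1811 0.0551] [49. 46. 46.]
208 [0.5801 0.1777 0.0552] [24. 21. 25.]
216 [0.5794 0.1744 0.0553] [24. 24. 24.]
224 [0.5787 0.1711 0.0553] [26. 22. 22.]
232 [0.5782 0.1673 0.0552] [25. 23. 23.]
240 [0.5775 0.1638 0.0555] [23. 21. 20.]
248 [0.5767 0.1601 0.0555] [25. 22. 22.]
256 [0.576  0.156  0.0553] [21. 19. 19.]
264 [0.5754 0.1525 0.0556] [20. 19. 18.]
272 [0.5745 0.1488 0.0557] [22. 20. 21.]
280 [0.5738 0.1451 0.0559] [20. 19. 20.]
288 [0.5732 0.1412 0.0561] [22. 20. 21.]
296 [0.5723 0.1367 0.0557] [18. 17. 19.]
304 [0.5716 0.1327 0.0558] [22. 21. 22.]
312 [0.5709 0.1286 0.0561] [20. 19. 21.]
```

View pics/w5.png

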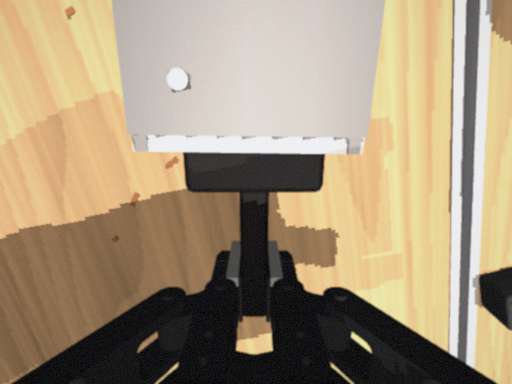

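The block's front has come through the frame cleanly (rows 152–190, columns 184–323), with no contact force. I continue the draw.

{"name": "arm_command", "arguments": {"plan": [-0.5,-0.015,-0.008,0,0.4,-0.5,-0.015,-0.008,0,0.4,-0.5,-0.015,-0.008,0,0.4,-0.5,-0.015,-0.008,0,0.4,-0.5,-0.015,-0.008,0,0.4,0,0,0,0,0.4]}}

```text
t: 6.78
position: [0.5658, 0.1162, 0.0271]
tcp_rot: [0.771, 0.637, -0.0, 0.0]
contact_force: [0.3, -0.4, -4.8]
grip_width: 0.0099
```

{"name": "arm_command", "arguments": {"plan": [-0.5,-0.015,-0.008,0,0.4,-0.5,-0.015,-0.008,0,0.4,-0.5,-0.015,-0.008,0,0.4,-0.5,-0.015,-0.008,0,0.4,-0.5,-0.015,-0.008,0,0.4,0,0,0,0,0.4]}}

```text
t: 7.28
position: [0.5604, 0.0919, 0.0275]
tcp_rot: [0.771, 0.637, -0.0, 0.0]
contact_force: [0.3, -0.8, -4.9]
grip_width: 0.0101
```

```bash
python3 - <<'E'
from h import *
st();im,d,P,C=prof('pics/w6.png')
c=cams.get_calibration('wrist')
for r in range(10,320,16):
    x=np.arange(247,268);Q=pts(c,x,np.full(21,r),d[r,x]); print(r,np.median(Q,0).round(4),np.median(im[r,x],0))
E
```

```text
t 7.28 p [0.5604 0.0919 0.0275] yaw 1.3815 F [ 0.25 -0.78 -4.9 ] T [-0.567  0.133 -0.085] g 0.0101
10 [0.5823 0.1988 0.0555] [227. 222. 218.]
26 [0.5814 0.194  0.056 ] [230. 225. 221.]
42 [0.5805 0.1892 0.0559] [234. 228. 223.]
58 [0.5796 0.1843 0.0562] [237. 231. 227.]
74 [0.5786 0.1792 0.0559] [238. 233. 229.]
90 [0.5776 0.1739 0.056 ] [238. 233. 228.]
106 [0.5766 0.1685 0.0565] [238. 232. 227.]
122 [0.5756 0.1629 0.0562] [237. 232. 227.]
138 [0.5745 0.1571 0.056 ] [62. 58. 58.]
154 [0.5734 0.1511 0.0555] [61. 58. 59.]
170 [0.5722 0.1449 0.0561] [53. 50. 49.]
186 [0.571  0.1385 0.0559] [54. 49. 49.]
202 [0.5698 0.132  0.0557] [56. 53. 53.]
218 [0.5685 0.1254 0.0561] [29. 28. 26.]
234 [0.5672 0.1182 0.0561] [28. 24. 25.]
250 [0.5658 0.1109 0.0561] [27. 23. 25.]
266 [0.5643 0.1033 0.0566] [22. 21. 20.]
282 [0.5629 0.0955 0.0566] [23. 22. 23.]
298 [0.5614 0.0877 0.0567] [22. 23. 21.]
314 [0.5599 0.0791 0.0569] [21. 18. 20.]
```

View pics/w6.png

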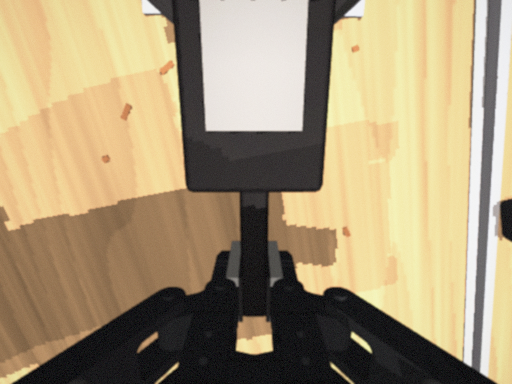

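{"name": "arm_command", "arguments": {"plan": [-0.5,-0.015,0.02,0,0.4,-0.5,-0.015,0.02,0,0.4,-0.5,-0.015,0.02,0,0.4,-0.5,-0.015,-0.005,0,0.4,-0.5,-0.015,-0.005,0,0.4,0,0,0,0,0.4]}}

```text
t: 7.83
position: [0.555, 0.0674, 0.027]
tcp_rot: [0.771, 0.637, -0.0, 0.0]
contact_force: [0.3, -0.8, -4.5]
grip_width: 0.0102
```

{"name": "arm_command", "arguments": {"plan": [-0.5,-0.015,-0.005,0,0.4,-0.5,-0.015,-0.005,0,0.4,-0.5,-0.015,-0.005,0,0.4,-0.5,-0.015,-0.005,0,0.4,0,0,0,0,0.4]}}

```text
t: 8.25
position: [0.5506, 0.0479, 0.0272]
tcp_rot: [0.771, 0.637, -0.0, 0.0]
contact_force: [-0.2, 0.5, -4.5]
grip_width: 0.0101
```

```bash
python3 - <<'E'
from h import *
st();im,d,P,C=prof('pics/w7.png')
c=cams.get_calibration('wrist')
for r in range(10,320,32):
    x=np.arange(247,268);Q=pts(c,x,np.full(21,r),d[r,x]); print(r,np.median(Q,0).round(4))
im,d=cams.get_image('top');save('pics/t7.png',cv2.resize(im[145:215,105:245],(800,400),interpolation=cv2.INTER_CUBIC))
E
```

```text
t 8.25 p [0.5506 0.0479 0.0272] yaw 1.3814 F [-0.2   0.52 -4.5 ] T [-0.46   0.091  0.023] g 0.0101
10 [0.5726 0.1548 0.0556]
42 [0.5708 0.1452 0.0554]
74 [0.5689 0.1352 0.0559]
106 [0.5669 0.1245 0.0562]
138 [0.5647 0.1131 0.0552]
170 [0.5625 0.1009 0.0556]
202 [0.56   0.088  0.0554]
234 [0.5574 0.0742 0.0558]
266 [0.5546 0.0592 0.0559]
298 [0.5516 0.0436 0.0564]
```

View pics/t7.png

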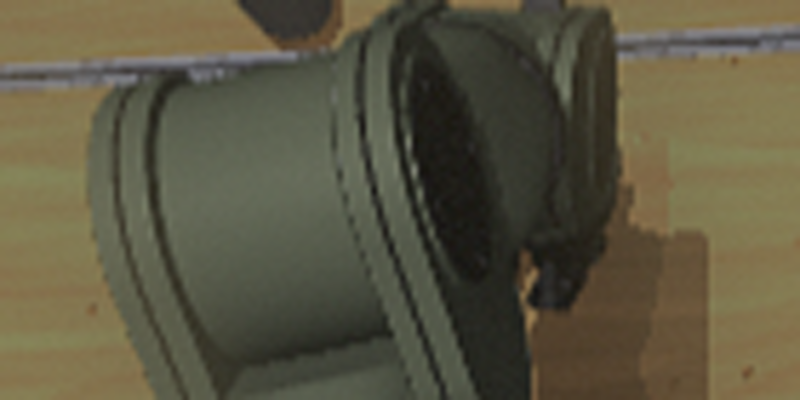

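{"name": "arm_command", "arguments": {"plan": [-0.5,-0.015,-0.005,0,0.4,-0.5,-0.015,-0.005,0,0.4,-0.5,-0.015,-0.005,0,0.4,-0.5,-0.015,-0.005,0,0.4,-0.5,-0.015,-0.005,0,0.4,-0.7,0,0,0,0.4,-0.9,0,0,0,0.4,-1.0,0,0,0,0.4,-1.0,0,0,0,0.4]}}

```text
t: 9.1
position: [0.5384, -0.0117, 0.0274]
tcp_rot: [0.77, 0.637, -0.0, 0.0]
contact_force: [-0.1, -0.5, -5.5]
grip_width: 0.0098
```

```bash
python3 - <<'E'
from h import *
st();im,d,P,C=prof('pics/w8.png')
c=cams.get_calibration('wrist')
for r in range(10,320,32):
    x=np.arange(247,268);Q=pts(c,x,np.full(21,r),d[r,x]); print(r,np.median(Q,0).round(4))
im,d=cams.get_image('scene');save('pics/s8.png',cv2.resize(im[170:310,270:470],(800,560),interpolation=cv2.INTER_CUBIC))
E
```

```text
t 9.1 p [ 0.5384 -0.0117  0.0274] yaw 1.3825 F [-0.13 -0.51 -5.45] T [-0.48   0.07  -0.032] g 0.0098
10 [0.5601 0.092  0.0557]
42 [0.5582 0.0824 0.0559]
74 [0.556  0.0724 0.0553]
106 [0.5543 0.0617 0.056 ]
138 [0.5521 0.0503 0.0558]
170 [0.5499 0.0383 0.0559]
202 [0.5474 0.0252 0.0561]
234 [0.5447 0.0113 0.0561]
266 [ 0.542  -0.0035  0.0562]
298 [ 0.5389 -0.0193  0.0565]
```

View pics/s8.png

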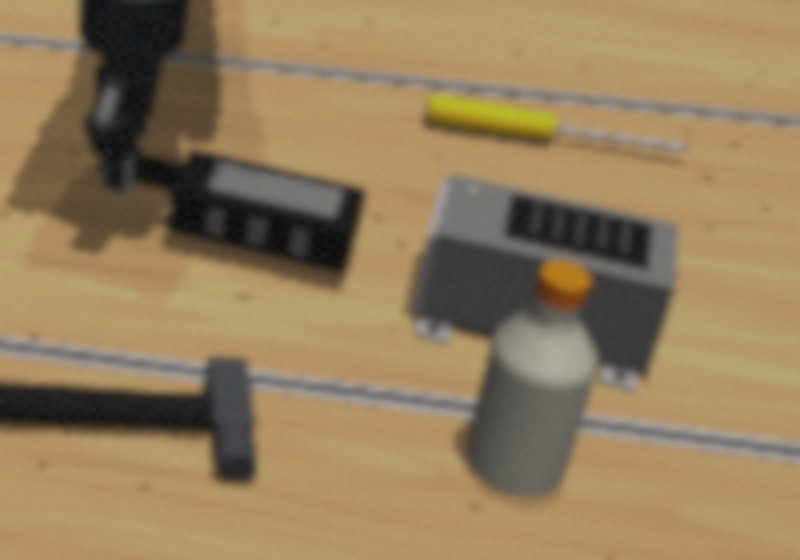

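{"name": "arm_command", "arguments": {"plan": [0,0,0.5,0,0.4,0,0,0.5,0,0.4,0,0,0.3,0,0.4,0,0,0.1,0,0.4,0,0,0.1,0,0.4,0,0,0,0,0.4]}}

```text
t: 9.7
position: [0.5386, -0.0102, 0.0122]
tcp_rot: [0.77, 0.638, -0.0, -0.0]
contact_force: [0.0, 1.3, -3.4]
grip_width: 0.0104
```

{"name": "arm_command", "arguments": {"plan": [0,0,0.08,0,0.4,0,0,0.08,0,0.4,0,0,0,0,0.4], "grip_force": 30}}

```text
t: 9.95
position: [0.5387, -0.0105, 0.0111]
tcp_rot: [0.77, 0.638, 0.0, 0.0]
contact_force: [-3.0, 1.2, 4.7]
grip_width: 0.0102
```

Down on the bench. Now I release and rise straight up.

{"name": "arm_command", "arguments": {"plan": [0,0,0,0,2,0,0,0,0,4,0,0,0,0,6,0,0,0,0,8.5,0,0,0,0,8.5,0,0,0,0,8.5,0,0,-1,0,8.5,0,0,-3,0,8.5,0,0,-3,0,8.5,0,0,-3,0,8.5]}}

```text
t: 10.78
position: [0.5383, -0.0106, 0.1127]
tcp_rot: [0.77, 0.638, -0.0, -0.0]
contact_force: [0.9, -0.3, 0.1]
grip_width: 0.0851
```

{"name": "arm_command", "arguments": {"plan": [2.5,0,-2,0,8.5,2.5,0,-2,0,8.5,2,0,0,0,8.5,0,0,0,0,8.5,0,0,0,0,8.5]}}

```text
t: 11.2
position: [0.5516, 0.0592, 0.1514]
tcp_rot: [0.77, 0.638, 0.0, 0.0]
contact_force: [-0.3, 0.3, -0.6]
grip_width: 0.085
```

```bash
python3 - <<'E'
from h import *
st();c=cams.get_calibration('wrist');im,d=cams.get_image('wrist');np.savez('w9.npz',im=im,d=d,pos=c['position'],ori=c['orientation'])
save('pics/w9.png',im)
E
```

```text
t 11.2 p [0.5516 0.0592 0.1514] yaw 1.3845 F [-0.33  0.27 -0.55] T [-0.019  0.021  0.004] g 0.085
```

View pics/w9.png

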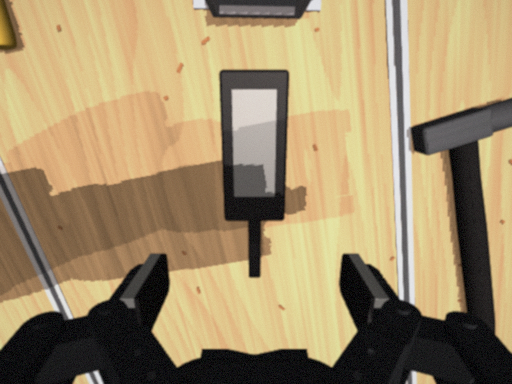

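The battery lies free on the bench: block in columns 221–289, rows 70–220, tab end at (254,277). Next I measure its centre, yaw and flatness.

```bash
python3 - <<'E'
from h import *
z=np.load('w9.npz');im=z['im'];d=z['d'];c=cams.get_calibration('wrist');c['position']=z['pos'];c['orientation']=z['ori']
v,u=np.mgrid[40:300,190:320];P=pts(c,u,v,d[v,u])
m=(P[...,2]>.03)&(P[...,2]<.06)
Q=P[m]
A=np.c_[Q[:,:2]-Q[:,:2].mean(0),np.ones(len(Q))];print('plane',np.linalg.lstsq(A,Q[:,2],rcond=None)[0])
row=m.sum(1); rb=np.where(row>40)[0]; print('block rows',rb.min()+40,rb.max()+40)
vv,uu=np.where(m); 
bl=(vv>=rb.min())&(vv<=rb.max())
W=plane(c,uu+190.,vv+40.,.040)
(r)=cv2.minAreaRect(W[bl][:,:2].astype(np.float32)*1000);print(r, cv2.boxPoints(r))
t=(vv>rb.max()+4);print('tab mean',W[t].mean(0),'end',W[t][:,1].min())
b=W[bl].mean(0);print('block mean',b)
# edge-based yaw: row mid line
rr=np.arange(rb.min()+3,rb.max()-3); mid=np.array([[W[(vv==k)].mean(0)[0],W[(vv==k)].mean(0)[1]] for k in rr]);f=np.polyfit(mid[:,1],mid[:,0],1);print('yaw mid',np.pi/2-np.arctan(f[0]))
st()
E
```

```text
plane [5.84667256e-05 1.15224821e-03 4.02696009e-02]
block rows 70 220
((558.7456665039062, 96.66696166992188), (127.29010009765625, 55.37837219238281), 79.43330383300781) [[519.8548    39.17884 ]
 [574.2941    29.023552]
 [597.63654  154.15509 ]
 [543.1972   164.31036 ]]
tab mean [0.54119492 0.00251718 0.04      ] end -0.02615489263799467
block mean [0.55964265 0.10147857 0.04      ]
yaw mid 1.3857851492496345
t 11.25 p [0.5515 0.058  0.1512] yaw 1.383 F [ 0.57 -0.67 -0.75] T [0.008 0.012 0.011] g 0.085
```

```bash
python3 -c "
from h import *
np.set_printoptions(legacy='1.25')
go([.622,-.33,.20],1.55,12)"
```

```text
[-3.07, 1.18, -0.41, -0.014, 8.5, -3.08, 1.14, -0.41, -0.014, 8.5, -3.1, 1.1, -0.41, -0.014, 8.5, -3.11, 1.05, -0.41, -0.014, 8.5, -3.13, 1.01, -0.41, -0.014, 8.5, -3.14, 0.96, -0.41, -0.014, 8.5, -3.15, 0.92, -0.41, -0.014, 8.5, -3.17, 0.88, -0.41, -0.014, 8.5, -3.18, 0.83, -0.41, -0.014, 8.5, -3.19, 0.79, -0.41, -0.014, 8.5]
[-3.2, 0.74, -0.41, -0.014, 8.5, -3.21, 0.7, -0.41, -0.014, 8.5]
```

{"name": "arm_command", "arguments": {"plan": [-3.1,1.2,-0.4,-0.014,8.5,-3.1,1.1,-0.4,-0.014,8.5,-3.1,1.1,-0.4,-0.014,8.5,-3.1,1.1,-0.4,-0.014,8.5,-3.1,1.0,-0.4,-0.014,8.5,-3.1,1.0,-0.4,-0.014,8.5,-3.15,0.9,-0.4,-0.014,8.5,-3.2,0.9,-0.4,-0.014,8.5,-3.2,0.8,-0.4,-0.014,8.5,-3.2,0.8,-0.4,-0.014,8.5]}}

```text
t: 12.08
position: [0.6098, -0.2683, 0.1911]
tcp_rot: [0.724, 0.69, -0.0, -0.0]
contact_force: [0.2, 0.8, -0.2]
grip_width: 0.0851
```

{"name": "arm_command", "arguments": {"plan": [-3.2,0.7,-0.4,-0.014,8.5,-3.2,0.7,-0.4,-0.014,8.5,0,0,0,0,8.5,0,0,0,0,8.5,0,0,0,0,8.5]}}

```text
t: 12.5
position: [0.6215, -0.3302, 0.1985]
tcp_rot: [0.715, 0.7, -0.0, -0.001]
contact_force: [0.5, 0.7, 0.4]
grip_width: 0.0849
```

```bash
python3 - <<'E'
from h import *
st();c=cams.get_calibration('wrist');im,d=cams.get_image('wrist');np.savez('w10.npz',im=im,d=d,pos=c['position'],ori=c['orientation'])
save('pics/w10.png',im)
E
```

```text
t 12.5 p [ 0.6215 -0.3302  0.1985] yaw 1.5497 F [0.47 0.68 0.45] T [ 0.02  -0.025  0.002] g 0.0849
```

View pics/w10.png

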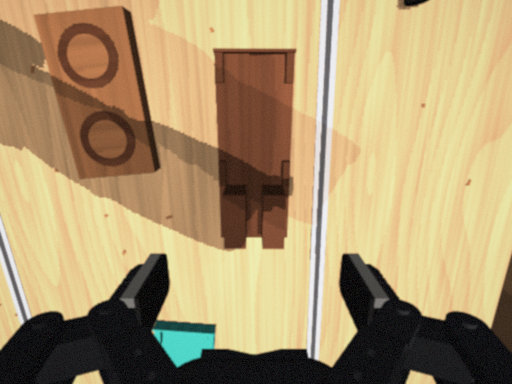

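The cradle fills columns 215–295, rows 48–248, with its cheeks at the bottom (rows 190–248, columns 222–287). I zoom in to measure it.

```bash
python3 - <<'E'
from h import *
z=np.load('w10.npz');im=z['im'];d=z['d'];c=cams.get_calibration('wrist');c['position']=z['pos'];c['orientation']=z['ori']
save('pics/w10c.png',cv2.resize(im[40:255,205:305],(372,800)[::1] if 0 else (279,600),interpolation=cv2.INTER_CUBIC))
v,u=np.mgrid[40:256,205:305];P=pts(c,u,v,d[v,u])
m=(P[...,2]>.038)
vv,uu=np.where(m)
for s,n in ((uu<50,'L'),(uu>=50,'R')):
    W=plane(c,uu[s]+205.,vv[s]+40.,.046)[:,:2]; r=cv2.minAreaRect(W.astype(np.float32)*1000);print(n,r,cv2.boxPoints(r).round(1).tolist())
# base: colour mask
hsv=cv2.cvtColor(im,cv2.COLOR_RGB2HSV)
g=(im[...,0].astype(int)<135)&(im[...,0].astype(int)>im[...,2]*1.5)
for r in range(60,185,10):
    x=np.where((P[r-40,:,2]>.003))[0]+205; print(r,x.min(),x.max(),plane(c,x.min()*1.,r,.005).round(4),plane(c,x.max()*1.,r,.005).round(4))
for uc in (235,255,275): 
    print('depth col',uc,[ (r,P[r-40,uc-205].round(4).tolist()) for r in (46,48,50,52,54,56)])
E
```

```text
L ((599.7802124023438, -306.5996398925781), (203.34188842773438, 51.40782928466797), 85.62063598632812) [[566.4000244140625, -406.0], [617.5999755859375, -409.8999938964844], [633.2000122070312, -207.1999969482422], [581.9000244140625, -203.3000030517578]]
R ((643.8892211914062, -306.9471740722656), (201.39732360839844, 39.922794342041016), 88.47818756103516) [[621.2999877929688, -407.1000061035156], [661.2000122070312, -408.1000061035156], [666.5, -206.8000030517578], [626.5999755859375, -205.8000030517578]]
60 214 293 [ 0.5832 -0.211   0.005 ] [ 0.6646 -0.2127  0.005 ]
70 214 293 [ 0.5826 -0.2205  0.005 ] [ 0.6647 -0.2222  0.005 ]
80 215 292 [ 0.5831 -0.2302  0.005 ] [ 0.6639 -0.2319  0.005 ]
90 215 292 [ 0.5825 -0.2401  0.005 ] [ 0.6641 -0.2418  0.005 ]
100 216 291 [ 0.5829 -0.2502  0.005 ] [ 0.6632 -0.2518  0.005 ]
110 216 291 [ 0.5823 -0.2604  0.005 ] [ 0.6634 -0.2621  0.005 ]
120 216 291 [ 0.5817 -0.2709  0.005 ] [ 0.6636 -0.2726  0.005 ]
130 217 290 [ 0.5821 -0.2816  0.005 ] [ 0.6627 -0.2833  0.005 ]
140 217 290 [ 0.5815 -0.2925  0.005 ] [ 0.6628 -0.2942  0.005 ]
150 217 289 [
[... 179 characters left out ...]
180 218 288 [ 0.5799 -0.3386  0.005 ] [ 0.6613 -0.3402  0.005 ]
depth col 235 [(46, [0.6051, -0.1976, -0.0001]), (48, [0.605, -0.1994, -0.0005]), (50, [0.606, -0.2042, 0.0193]), (52, [0.6058, -0.2055, 0.0159]), (54, [0.6051, -0.2058, 0.0049]), (56, [0.605, -0.2077, 0.0053])]
depth col 255 [(46, [0.6257, -0.1982, 0.0004]), (48, [0.6257, -0.2001, 0.0009]), (50, [0.6256, -0.2043, 0.0175]), (52, [0.6255, -0.2062, 0.0182]), (54, [0.6256, -0.2063, 0.0056]), (56, [0.6255, -0.2082, 0.0053])]
depth col 275 [(46, [0.6464, -0.1985, -0.0001]), (48, [0.6464, -0.2002, -0.0011]), (50, [0.6451, -0.205, 0.0193]), (52, [0.6452, -0.2065, 0.0174]), (54, [0.6461, -0.2066, 0.0046]), (56, [0.646, -0.2085, 0.005])]
```

View pics/w10c.png

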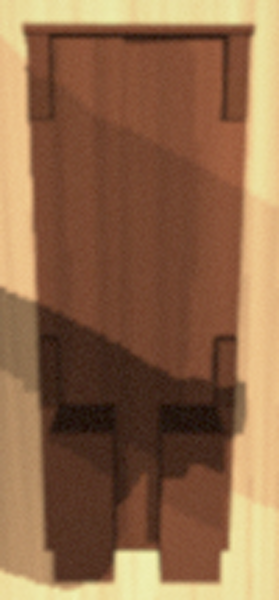

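```bash
python3 - <<'E'
from h import *
z=np.load('w10.npz');im=z['im'];c=cams.get_calibration('wrist');c['position']=z['pos'];c['orientation']=z['ori']
C=lambda x,y:(205+x/2.79-.3,40+y/2.79-.3)
yw=1.545;a=np.array([np.cos(yw),np.sin(yw)])
def rep(n,x,y,h,cx):
    p=plane(c,*C(x,y),h);print(n,p.round(4),'-> origin', (p[:2]-a*cx).round(4))
rep('wall outer',138,25,.018,.072);rep('wall inner',138,37,.018,.069)
rep('cheek end L',84,581,.046,-.132);rep('cheek end R',190,581,.046,-.132)
rep('cheek front L',84,432,.046,-.070);rep('cheek front R',190,432,.046,-.070)
rep('slot mid',(115+161)/2,500,.046,-.1)
rep('cheeks outer mid',(54+220)/2,565,.046,-.13)
rep('seat mid',(50+222)/2,100,.015,.05)
E
```

```text
wall outer [ 0.6248 -0.2032  0.018 ] -> origin [ 0.6229 -0.2752]
wall inner [ 0.6247 -0.207   0.018 ] -> origin [ 0.6229 -0.276 ]
cheek end L [ 0.5993 -0.4054  0.046 ] -> origin [ 0.6027 -0.2734]
cheek end R [ 0.6411 -0.4062  0.046 ] -> origin [ 0.6445 -0.2743]
cheek front L [ 0.6018 -0.3437  0.046 ] -> origin [ 0.6036 -0.2738]
cheek front R [ 0.6412 -0.3445  0.046 ] -> origin [ 0.643  -0.2746]
slot mid [ 0.6213 -0.3714  0.046 ] -> origin [ 0.6239 -0.2714]
cheeks outer mid [ 0.6204 -0.3988  0.046 ] -> origin [ 0.6237 -0.2689]
seat mid [ 0.6235 -0.2274  0.015 ] -> origin [ 0.6222 -0.2774]
```

```bash
python3 -c "
from h import *
np.set_printoptions(legacy='1.25')
go([.5584,.0945,.09],1.385,15)"
```

```text
[2.82, -0.48, 0.72, 0.011, 8.5, 2.81, -0.51, 0.72, 0.011, 8.5, 2.81, -0.54, 0.72, 0.011, 8.5, 2.8, -0.57, 0.72, 0.011, 8.5, 2.79, -0.6, 0.72, 0.011, 8.5, 2.79, -0.63, 0.72, 0.011, 8.5, 2.78, -0.67, 0.72, 0.011, 8.5, 2.77, -0.7, 0.72, 0.011, 8.5, 2.76, -0.73, 0.72, 0.011, 8.5, 2.76, -0.76, 0.72, 0.011, 8.5]
[2.75, -0.79, 0.72, 0.011, 8.5, 2.74, -0.82, 0.72, 0.011, 8.5, 2.73, -0.85, 0.72, 0.011, 8.5, 2.72, -0.88, 0.72, 0.011, 8.5, 2.71, -0.91, 0.72, 0.011, 8.5]
```

{"name": "arm_command", "arguments": {"plan": [2.8,-0.5,0.7,0.011,8.5,2.8,-0.5,0.7,0.011,8.5,2.8,-0.55,0.7,0.011,8.5,2.8,-0.55,0.7,0.011,8.5,2.8,-0.6,0.7,0.011,8.5,2.8,-0.65,0.7,0.011,8.5,2.8,-0.65,0.7,0.011,8.5,2.75,-0.7,0.7,0.011,8.5,2.75,-0.75,0.7,0.011,8.5,2.75,-0.75,0.7,0.011,8.5]}}

```text
t: 13.38
position: [0.5789, -0.0456, 0.1289]
tcp_rot: [0.751, 0.66, 0.0, 0.0]
contact_force: [1.0, -0.2, 0.1]
grip_width: 0.085
```

{"name": "arm_command", "arguments": {"plan": [2.75,-0.8,0.7,0.011,8.5,2.75,-0.8,0.7,0.011,8.5,2.75,-0.85,0.7,0.011,8.5,2.7,-0.9,0.7,0.011,8.5,2.7,-0.9,0.7,0.011,8.5,0,0,0,0,8.5,0,0,0,0,8.5]}}

```text
t: 13.97
position: [0.5575, 0.0958, 0.0938]
tcp_rot: [0.768, 0.64, -0.0, -0.0]
contact_force: [-0.3, -1.3, 0.1]
grip_width: 0.0849
```

```bash
python3 - <<'E'
from h import *
np.set_printoptions(legacy='1.25')
st();go([.5584,.0945,.004],1.385,1)
im,d=cams.get_image('wrist');save('pics/w11.png',im)
E
```

```text
t 13.97 p [0.5575 0.0958 0.0938] yaw 1.3892 F [-0.35 -1.33  0.11] T [-0.036  0.048  0.012] g 0.0849
[-0.11, 0.11, 8.98, 0.004, 8.5]
```

View pics/w11.png

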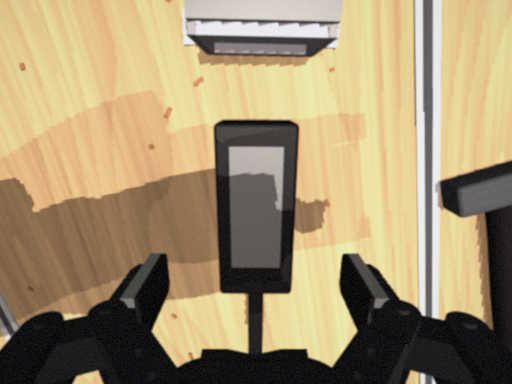

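The block (columns 215–298) is centred between the fingers and ahead of them. I descend and close.

{"name": "arm_command", "arguments": {"plan": [-0.1,0.1,2.5,0.004,8.5,0,0,2.5,0,8.5,0,0,2.0,0,8.5,0,0,1.3,0,8.5,0,0,0.6,0,8.5,0,0,0,0,8.5], "grip_force": 30}}

```text
t: 14.52
position: [0.559, 0.092, 0.0043]
tcp_rot: [0.771, 0.637, -0.001, -0.0]
contact_force: [-0.3, 0.2, -0.5]
grip_width: 0.0848
```

```bash
python3 - <<'E'
from h import *
st()
im,d=cams.get_image('wrist');save('pics/w12.png',im)
E
```

```text
t 14.52 p [0.559  0.092  0.0043] yaw 1.3812 F [-0.32  0.25 -0.51] T [ 0.03  -0.005 -0.054] g 0.0848
```

View pics/w12.png

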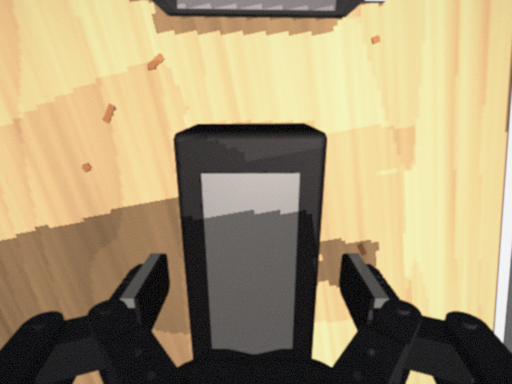

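{"name": "arm_command", "arguments": {"plan": [0,0,0,0,7,0,0,0,0,6,0,0,0,0,5.2,0,0,0,0,5,0,0,0,0,5,0,0,0,0,5,0,0,0,0,5], "grip_force": 30}}

```text
t: 15.15
position: [0.5595, 0.0927, 0.0058]
tcp_rot: [0.771, 0.637, 0.0, 0.0]
contact_force: [-2.0, -0.1, 9.4]
grip_width: 0.0558
```

{"name": "arm_command", "arguments": {"plan": [0,0,0,0,5,0,0,0,0,5,0,0,0,0,5], "grip_force": 80}}

```text
t: 15.4
position: [0.5595, 0.0927, 0.006]
tcp_rot: [0.771, 0.637, 0.0, 0.0]
contact_force: [-4.2, -0.3, 14.4]
grip_width: 0.0552
```

{"name": "arm_command", "arguments": {"plan": [0,0,-0.3,0,5,0,0,-0.6,0,5,0,0,-1.2,0,5,0,0,-2,0,5,0,0,-2.2,0,5,0,0,-2.2,0,5,0,0,-1.5,0,5,0,0,0,0,5,0,0,0,0,5]}}

```text
t: 16.15
position: [0.5593, 0.0927, 0.1055]
tcp_rot: [0.771, 0.637, 0.001, 0.0]
contact_force: [0.4, -0.1, -5.2]
grip_width: 0.055
```

```bash
python3 - <<'E'
from h import *
np.set_printoptions(legacy='1.25')
st();c=cams.get_calibration('wrist');im,d=cams.get_image('wrist');np.savez('w13.npz',im=im,d=d,pos=c['position'],ori=c['orientation'])
save('pics/w13.png',im)
s=manip.observe();Rt=R.from_quat(s['tcp_rot'])
for r in range(100,340,20):
    x=np.arange(210,290); Q=Rt.inv().apply(pts(c,x*1.,np.full(80,r),d[r,x])-s['position']);print(r,np.median(Q,0).round(4))
E
```

```text
t 16.15 p [0.5593 0.0927 0.1055] yaw 1.3819 F [ 0.38 -0.05 -5.23] T [0.026 0.04  0.007] g 0.055
100 [ 0.0795 -0.0024  0.1043]
120 [ 0.0642 -0.0025  0.1044]
140 [ 0.066  -0.0008 -0.0349]
160 [ 0.0588 -0.0008 -0.0351]
180 [ 0.0513 -0.0008 -0.0354]
200 [ 0.0433 -0.0009 -0.0353]
220 [ 0.0351 -0.0009 -0.0355]
240 [ 0.0264 -0.0009 -0.0353]
260 [ 0.0173 -0.001  -0.0352]
280 [ 0.0079 -0.001  -0.0353]
300 [-0.002  -0.0006 -0.0354]
320 [-0.0126 -0.0011 -0.0352]
```

View pics/w13.png

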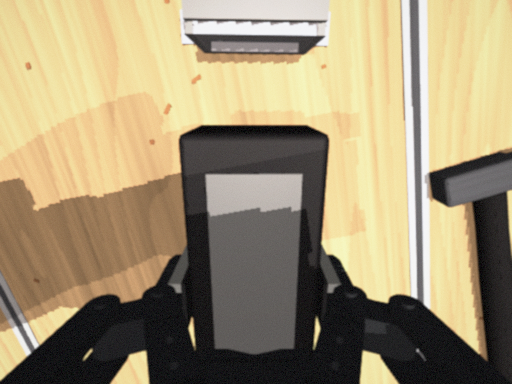

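```bash
python3 -c "
from h import *
np.set_printoptions(legacy='1.25')
go([.6227,-.2782,.105],1.545,16,grip=5)"
```

```text
[-2.2, 0.83, -0.0, -0.01, 5, -2.21, 0.8, -0.0, -0.01, 5, -2.22, 0.78, -0.0, -0.01, 5, -2.23, 0.76, -0.0, -0.01, 5, -2.23, 0.74, -0.0, -0.01, 5, -2.24, 0.71, -0.0, -0.01, 5, -2.25, 0.69, -0.0, -0.01, 5, -2.26, 0.67, -0.0, -0.01, 5, -2.26, 0.64, -0.0, -0.01, 5, -2.27, 0.62, -0.0, -0.01, 5]
[-2.27, 0.6, -0.0, -0.01, 5, -2.28, 0.58, -0.0, -0.01, 5, -2.29, 0.55, -0.0, -0.01, 5, -2.29, 0.53, -0.0, -0.01, 5, -2.3, 0.51, -0.0, -0.01, 5, -2.3, 0.48, -0.0, -0.01, 5]
```

{"name": "arm_command", "arguments": {"plan": [-1.2,0.4,0,-0.01,5,-2.2,0.8,0,-0.01,5,-2.2,0.8,0,-0.01,5,-2.2,0.8,0,-0.01,5,-2.2,0.75,0,-0.01,5,-2.25,0.7,0,-0.01,5,-2.25,0.7,0,-0.01,5,-2.25,0.7,0,-0.01,5,-2.25,0.65,0,-0.01,5,-2.25,0.6,0,-0.01,5]}}

```text
t: 17.03
position: [0.597, -0.1287, 0.1035]
tcp_rot: [0.738, 0.675, -0.001, -0.001]
contact_force: [0.1, -0.6, -5.2]
grip_width: 0.0548
```

{"name": "arm_command", "arguments": {"plan": [-2.25,0.6,0,-0.01,5,-2.3,0.6,0,-0.01,5,-2.3,0.55,0,-0.01,5,-2.3,0.55,0,-0.01,5,-2.3,0.5,0,-0.01,5,-2.3,0.5,0,-0.013,5,-1.2,0.3,0,0,5,0,0,0,0,5,0,0,0,0,5,0,0,0,0,5]}}

```text
t: 17.87
position: [0.624, -0.278, 0.1037]
tcp_rot: [0.716, 0.698, -0.0, -0.001]
contact_force: [0.4, -0.6, -4.5]
grip_width: 0.0548
```

```bash
python3 - <<'E'
from h import *
np.set_printoptions(legacy='1.25')
st();go([.6227,-.2782,.035],1.545,1,grip=5)
E
```

```text
t 17.87 p [ 0.624  -0.278   0.1037] yaw 1.5453 F [ 0.38 -0.6  -4.49] T [-0.013 -0.007  0.04 ] g 0.0548
[-0.02, -0.13, 6.87, 0.0, 5]
```

Correct the lateral offset, drop to just above the cheeks (underside near 50 mm), and look.

{"name": "arm_command", "arguments": {"plan": [0,-0.13,1.5,0,5,0,0,2,0,5,0,0,1.4,0,5,0,0,0,0,5,0,0,0,0,5]}}

```text
t: 18.28
position: [0.6228, -0.2784, 0.0555]
tcp_rot: [0.716, 0.698, -0.0, -0.001]
contact_force: [0.3, -0.9, -4.1]
grip_width: 0.055
```

```bash
python3 - <<'E'
from h import *
st();im,d=cams.get_image('wrist');save('pics/w14.png',im)
im,d=cams.get_image('scene');save('pics/s14.png',cv2.resize(im[150:270,120:280],(800,600),interpolation=cv2.INTER_CUBIC))
im,d=cams.get_image('top');save('pics/t14.png',cv2.resize(im[130:220,245:365],(800,600),interpolation=cv2.INTER_CUBIC))
E
```

```text
t 18.28 p [ 0.6228 -0.2784  0.0555] yaw 1.5453 F [ 0.28 -0.9  -4.14] T [ 0.038 -0.01  -0.021] g 0.055
```

View pics/w14.png

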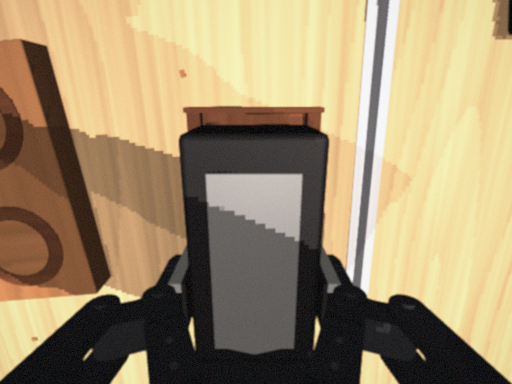

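View pics/s14.png

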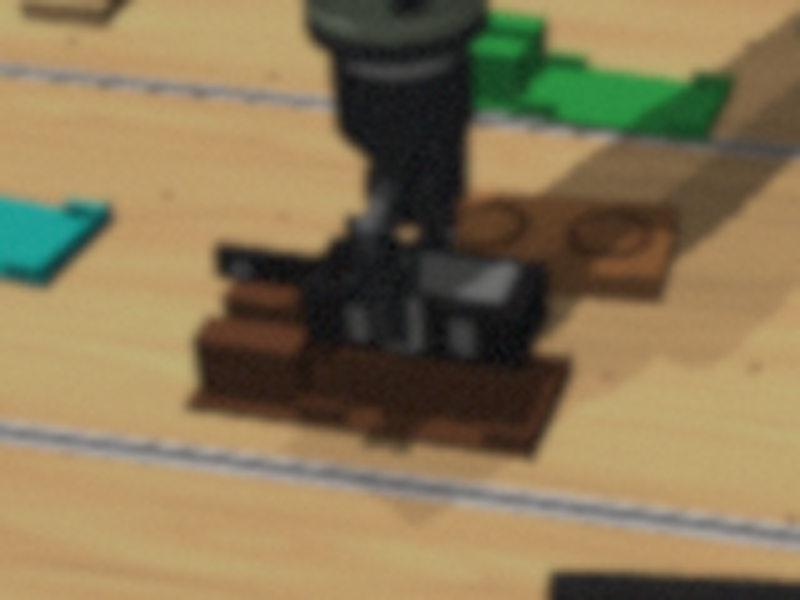

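View pics/t14.png

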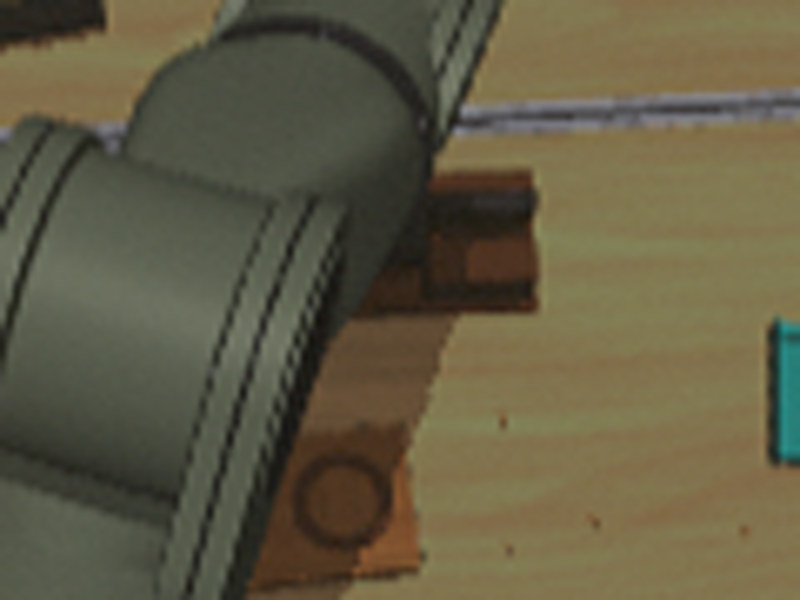

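```bash
python3 - <<'E'
from h import *
c=cams.get_calibration('wrist');s=st();Rt=R.from_quat(s['tcp_rot'])
for r,zz in ((107,.018),(112,.018),(113,.018)): print(r,Rt.inv().apply(plane(c,np.array([201.,254.,307.]),np.full(3,r*1.),zz)-s['position']).round(4).tolist())
print('rear bottom edge?',Rt.inv().apply(plane(c,254.,126.,s['position'][2]-.0047)-s['position']).round(4),'top',Rt.inv().apply(plane(c,254.,137.,s['position'][2]+.0353)-s['position']).round(4))
E
```

```text
t 18.43 p [ 0.6235 -0.279   0.0569] yaw 1.545 F [ 0.49 -0.29 -4.51] T [ 0.002  0.009 -0.032] g 0.0549
107 [[0.0755, -0.0303, 0.0389], [0.0755, 0.0005, 0.0389], [0.0755, 0.0314, 0.0389]]
112 [[0.0727, -0.0305, 0.0389], [0.0727, 0.0005, 0.0389], [0.0727, 0.0315, 0.0389]]
113 [[0.0721, -0.0305, 0.0389], [0.0722, 0.0005, 0.0389], [0.0722, 0.0316, 0.0389]]
rear bottom edge? [0.0676 0.0005 0.0047] top [ 0.0671  0.0005 -0.0353]
```

Alignment checks out: the rear gap is about 4.5 mm, and the corner blocks sit symmetric at ±31 mm. I lower the battery in.

{"name": "arm_command", "arguments": {"plan": [0,0,0.8,0,5,0,0,0.8,0,5,0,0,0.8,0,5,0,0,0,0,5]}}

```text
t: 18.77
position: [0.6221, -0.2786, 0.0297]
tcp_rot: [0.716, 0.698, -0.001, -0.001]
contact_force: [-1.0, 0.2, -5.0]
grip_width: 0.0548
```

{"name": "arm_command", "arguments": {"plan": [0,0,0.5,0,5,0,0,0.5,0,5,0,0,0.4,0,5,0,0,0.2,0,5,0,0,0,0,5]}}

```text
t: 19.18
position: [0.6228, -0.2789, 0.0153]
tcp_rot: [0.716, 0.698, -0.0, -0.0]
contact_force: [-0.5, -0.0, -5.2]
grip_width: 0.0549
```

{"name": "arm_command", "arguments": {"plan": [0,0,0.2,0,5,0,0,0.1,0,5,0,0,0.1,0,5,0,0,0,0,5]}}

```text
t: 19.52
position: [0.623, -0.2789, 0.0117]
tcp_rot: [0.716, 0.698, -0.0, -0.0]
contact_force: [-0.6, -0.2, -4.6]
grip_width: 0.0552
```

{"name": "arm_command", "arguments": {"plan": [0,0,0.1,0,5,0,0,0,0,5]}}

```text
t: 19.68
position: [0.6231, -0.2791, 0.0111]
tcp_rot: [0.716, 0.698, -0.0, 0.0]
contact_force: [-1.3, 2.1, 0.7]
grip_width: 0.0547
```

Bottom contact at a TCP height of 11 mm, as expected for the seat floor. I lower the grip force, then open.

{"name": "arm_command", "arguments": {"plan": [0,0,0.03,0,5,0,0,0,0,5,0,0,0,0,6,0,0,0,0,7,0,0,0,0,8,0,0,0,0,8.5,0,0,0,0,8.5,0,0,0,0,8.5], "grip_force": 25}}

```text
t: 20.35
position: [0.623, -0.279, 0.0105]
tcp_rot: [0.716, 0.698, -0.0, 0.0]
contact_force: [0.7, -0.5, -0.0]
grip_width: 0.0849
```

{"name": "arm_command", "arguments": {"plan": [0,0,-1,0,8.5,0,0,-2,0,8.5,0,0,-3,0,8.5,0,0,-3,0,8.5,0,0,-3,0,8.5,0,0,-3,0,8.5,-2,0,-2,0,8.5,-3,0,-1,0,8.5,0,0,0,0,8.5,0,0,0,0,8.5]}}

```text
t: 21.18
position: [0.6212, -0.3306, 0.1916]
tcp_rot: [0.717, 0.697, -0.0, 0.001]
contact_force: [0.0, 1.3, -0.2]
grip_width: 0.0853
```

```bash
python3 - <<'E'
from h import *
st();c=cams.get_calibration('wrist');im,d=cams.get_image('wrist');save('pics/w15.png',im)
v,u=np.mgrid[20:256,205:305];P=pts(c,u,v,d[v,u])
m=(P[...,2]>.039)&(P[...,2]<.055)&(im[v,u].max(2)<70)|((P[...,2]>.041)&(P[...,2]<.05)&(im[v,u].min(2)>90))
Q=P[m];A=np.c_[Q[:,:2]-Q[:,:2].mean(0),np.ones(len(Q))];print('plane',np.linalg.lstsq(A,Q[:,2],rcond=None)[0].round(4))
vv,uu=np.where(m);W=plane(c,uu+205.,vv+20.,.045)[:,:2]
k=[i for i in range(m.shape[0]) if m[i].sum()>30]; b=np.isin(vv,k)
print(cv2.minAreaRect(W[b].astype(np.float32)*1000)); mid=np.array([W[vv==i].mean(0) for i in k[3:-3]]);f=np.polyfit(mid[:,1],mid[:,0],1);print('yaw',np.pi/2-np.arctan(f[0]),'x at -.2747',np.polyval(f,-.2747), 'ends',W[b][:,1].min(),W[b][:,1].max())
im,d=cams.get_image('scene');save('pics/s15.png',cv2.resize(im[150:270,120:280],(800,600),interpolation=cv2.INTER_CUBIC))
E
```

```text
t 21.18 p [ 0.6212 -0.3306  0.1916] yaw 1.5427 F [ 0.01  1.33 -0.23] T [-0.001 -0.021 -0.018] g 0.0853
plane [0.0012 0.0013 0.0453]
((622.397216796875, -309.3524475097656), (195.7698211669922, 65.0029525756836), 88.47753143310547)
yaw 1.5682930624806943 x at -.2747 0.6226263170318951 ends -0.408066365374558 -0.21083085576506994
```

View pics/w15.png

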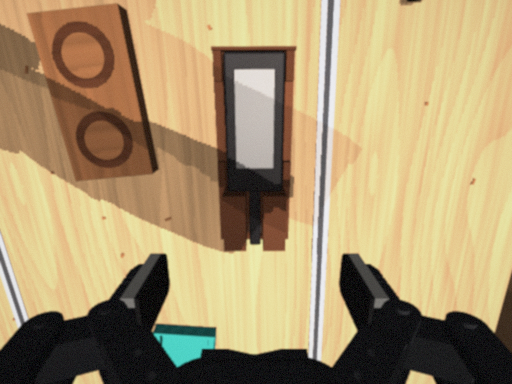

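View pics/s15.png

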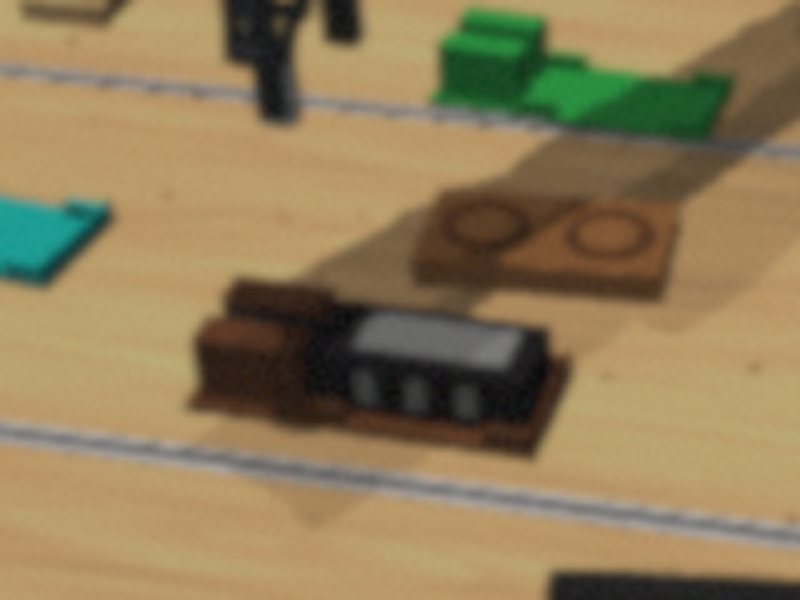

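The battery is seated: block at (255,120), its top flat at z ≈ 45 mm, and the tab at column 255 midway between the cheeks. The panel and the other things look unmoved. I hand in now.

```bash
python3 -c "
from h import *
st();print(manip.sign_off())"
```

```text
t 21.28 p [ 0.6217 -0.3283  0.1907] yaw 1.5451 F [1.01 1.12 0.05] T [ 0.039 -0.028 -0.022] g 0.0851
the job is handed in; nothing more can be done
None
```

The battery is out of the charger and lying in the wooden cradle. I handed the job in at about 21 s; no verdict was reported.

**What I did:**
- **Feeling the frame:** I gripped the tab and lifted it until it touched the lintel, about 11 mm up. That puts the sill at about 12.5 mm above the bench. The highest vertical force at the wrist was 24 N, including the battery's own weight.
- **Drawing it out:** I lowered it about 2 mm and drew it out along the charger's axis; the readings showed no contact during the draw. I then laid it flat on the bench and let go.
- **Cradle:** I took it again by its body, lowered it into the dark cradle, let go and backed off.

**Last checks:**
- **Flatness and height:** the block's top is at 45.3 mm (45 expected), tilted less than 0.002 rad.
- **Position:** the origin is within about 1.5 mm of the seat's measured centre.
- **Tab and gripper:** the tab is midway between the cheeks and the gripper is clear.
- **Other things:** the panel and look-alikes look unmoved in the last pictures. The mallet shows only in part, and I did not look at the glue or chisel again at the end.

**One check disagreed:** the last automatic yaw fit read 1.568 rad against 1.545 for the cradle. The dark cheeks were caught in its mask, so I relied on the gripper's yaw (1.545) and the picture instead. Even taken at face value, the 0.023 rad difference is within the 0.08 limit.

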